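# Fold the tool flap down and shut the meter case

### The arm

A 6-joint arm with a two-finger parallel gripper is mounted at the origin on the work surface. World frame = base frame: x ahead of the robot, y to its left, z up, the work surface at z = 0. Lengths are in m, angles in degrees, forces in N, time in s.
With the tool pointing down it reaches from about 0.4 to 0.825 m from the base axis. Payload 7 kg.
Tool frame: the origin (TCP) lies midway between the tips of the shut fingers; the grasp point (between the pads) lies 19 mm behind it; z points along the fingers, y is the direction in which the jaws open and shut (so a half turn about z gives the same grasp; the last joint's range is limited). The gripper opens to 88 mm and grips with 3 to 60 N. Pads are 19 mm wide; open, the fingers measure 130 mm over their backs; the gripper's body (78 mm by 193 mm) begins 47 mm behind the grasp point.
Start: joints at [90.361, 20.546, 0.682, 0, -70.136, -16.507], TCP at [0.188, 0.648, 0.227] pointing down, gripper open.
Joint ranges: [-176.03, 176.03], [-82.01, 121.73], [-58.28, 71.71], [-173.87, 95.51], [-174.79, -0.11], [-173.66, 173.66]. Speed limits (degrees/s): [136.94, 136.94, 172.46, 180, 180, 180].

### API

Orientations are given as a 3x3 rotation matrix whose columns are the frame's x, y, z axes.
In Python, from rig import robot gives the robot as it stands. Calls block until the motion is done:
- robot.goto(position, orientation): joint-space move of the TCP to a pose.
- robot.servo_line(position, ori=None, speed=0.15): straight line of the TCP; ori=None keeps the orientation; speed is the mean speed in m/s.
- robot.movej(angles): joint-space move.
- robot.move_gripper(opening): opening from 0.0 (shut) to 1.0 (fully open); the grip force is fixed at half the most; returns when the fingers have stopped.
- robot.dwell(seconds).
- robot.ik(position, orientation): joint angles nearest the present ones, or None.
- robot.grab_frame(name): name is "scene" or "top" or "wrist"; returns (picture, depth): 400x640x3 uint8, red, green, blue; 400x640 float32, m along the optical axis (not along the pixel's ray), 0 where there is no reading.
- robot.camera_info(name): a dict with "vfov" (degrees; the focal length in pixels is half the picture's height over the tangent of half this angle, whatever the lens; pixels are square), "cx", "cy" (the principal point, pixels), "view" (4x4, takes a point from world to camera coordinates); the wrist camera has in their place "T_tool_cam" (4x4, takes a point from camera to tool coordinates, whose origin is the TCP and whose axes are the flange's). Camera axes: x right, y down, z forward; pixel columns grow to the right and rows downward; lengths in m; the calibration is good to about 2 mm. A picture is of the moment at which its call begins: read the wrist's pose just before it. camera_info takes no time and is no camera call.
A pose or a line that the arm cannot do raises robot.Unreachable and nothing moves.
- robot.job_done(): hands the job in, once; it reports no verdict.
Readings, each from a call of its own:
- robot.read_t(): time.
- robot.read_qpos(): joint angles.
- robot.read_qvel(): joint speeds.
- robot.read_effort(): joint torques, N m.
- robot.read_position(): TCP position.
- robot.read_tcp_rot(): TCP orientation.
- robot.read_force(): force on the tool from outside, world axes, zero at the start.
- robot.read_ft_torque(): the same for the moment, N m.
- robot.read_grip_width(): opening from 0.0 (shut) to 1.0 (fully open).
Only numpy, scipy, OpenCV 4.12 (cv2) and the standard library are available. Lean on these libraries where they do the work, as an engineer would, in place of code of your own. Each camera call takes 0.05 s, during which the arm holds its last target. There are 200 camera calls.

### The job

Pack up the open meter case on the repair bench by pushing only: first press the upright metal tool flap down flat over the meter inside the case, then swing the case's lid fully shut over it. Push gently with the fingertips or the outside of the fingers and do not slam the lid. Pick nothing up, and leave the meter and everything standing around the case where it is; finish clear of the case.

Things in the scene. Friction and masses are not known exactly. Their poses are not given: they have to be found in the camera images.
- case: Grey open-topped plastic case, fixed to the bench: 220 mm along its x, 180 mm along its y, 75 mm high, walls and floor 6 mm. Origin: centre of its underside, on the bench. The lid is hinged along its +y rim, the flap near its -x end. It turns up to 0.4 rad either way from having its x away from the robot.
- lid (a joint): Hinge of the lid, rad: 0 fully shut, about 1.57 upright, more when leaning outwards; stop at 2.1; starts 1.6 to 1.95. The lid is a flat grey plastic slab 220 mm (case x) by 180 mm, 8 mm thick, with 2 mm ribs on its outer face. Stiff hinge, no latch: it stays where it is left and follows a push of 1 to 4 N near its free edge.
- flap (a joint): Hinge of the tool flap, rad: 0 folded flat (level) inside the case, about 1.57 upright, stop at 1.75; starts 1.35 to 1.7. A bare metal panel 120 mm long from hinge to free edge, 140 mm wide (case y), 5 mm thick. Stiff hinge: it stays where it is left and follows a push of 1 to 2 N near its free edge. Upright it is in the lid's way; the lid would meet it at about 1.4 rad.
- lid_hinge (a point): Middle of the lid's hinge line, on the case's +y rim: case frame (0, +90, 75) mm. The line runs along the case's x. The lid's inner face passes through it, the outer face is 8 mm further out. To shut the lid, push it from its outer (+y) side over towards the case's -y and down.
- lid_edge (a point): Middle of the lid's free edge on its outer face, 180 mm from the hinge line; with the lid shut it is at case frame (0, -90, 83) mm.
- flap_hinge (a point): Middle of the flap's hinge line, which runs along the case's y, in the middle of the flap's thickness: case frame (-90, 0, 60) mm. To fold the flap, push it from its -x side over towards the case's +x and down. Its other side carries four little drivers, up to 12 mm from the panel's middle.
- flap_edge (a point): Middle of the flap's free edge, 120 mm from the hinge line, on the face that is pushed (the upper face when folded). Folded it is at case frame (+30, 0, 62.5) mm, 12.5 mm below the case's rim; the flap then touches nothing beneath.
- meter: Red and black hand-held multimeter, 155 x 75 x 34 mm, lying loose on the floor of the case, its length along case x, about 12 mm to +x of the case's middle. Origin: centre of its underside. Must stay there.
- spool: Metal solder spool, loose, upright, 60 mm across and 50 mm high, on the case's -y side. Origin: centre of its underside. A bystander.
- jar: Small glass jar with a steel lid, loose, 54 mm across and 60 mm high, on the case's -y side. Origin: centre of its underside. A bystander.
- glass: Empty tea glass, loose, 60 mm across and 80 mm high, on the case's -y side. Origin: centre of its underside. A bystander.
- driver: Screwdriver with yellow handle, 170 mm long, lying loose beyond the case's +x end. Its x runs along its length. A bystander.
- drive: Hard disk drive, 100 x 70 x 20 mm, loose, lying flat on the bench to the left of the case. Origin: centre of its underside. A bystander.
Mind the look-alikes: they are no part of the job. What is meant by the meter is not yellow, and is the larger of those in its own colour.

How it is judged:
By the outcome, as a careful person would: the job done as asked, in the order asked, and still so for the second after the job is handed in, with the robot touching nothing.
It also fails if it takes over 54 s, if anything falls off the work surface, if the arm or the gripper's body presses on something with over 40 N, if the wrist force passes 120 N, or if a joint passes its speed limit or range.

## Working session

There is one attempt and no reset: what is moved stays moved. The work goes in short steps, each a Python script; the robot and the scene stay as the last script left them, time stands still between calls to the robot, and variables do not carry over. Pictures are saved under pics/ and viewed, about 8 in all and at most 12, crops included, and the job is handed in when it is done.

```bash
ls; mkdir -p pics; cat > h.py <<'E'
import numpy as np, cv2
from rig import robot
def save(n,f):
    p,d=robot.grab_frame(n); cv2.imwrite(f'pics/{f}.png',p[:,:,::-1]); np.save(f'pics/{f}_d.npy',d); return p,d
def cloud(n,d):
    c=robot.camera_info(n); f=200/np.tan(np.radians(c['vfov'])/2)
    v,u=np.mgrid[0:400,0:640]; P=np.stack([(u-c['cx'])/f*d,(v-c['cy'])/f*d,d],-1)
    T=np.linalg.inv(np.array(c['view'])); return P@T[:3,:3].T+T[:3,3]
E
python3 - <<'E'
from h import *
a,_=save('scene','s0');b,_=save('top','t0')
for n in('scene','top'):
    c=robot.camera_info(n);print(n,c['vfov'],c['cx'],c['cy'],np.round(np.linalg.inv(np.array(c['view'])),3).tolist())
print(robot.read_t())
E
```

```text
pics
scene 43.75969699530665 318.42011772289095 199.89563934599713 [[0.017, 0.619, -0.785, 1.456], [1.0, -0.012, 0.012, 0.012], [-0.002, -0.786, -0.619, 0.773], [0.0, 0.0, 0.0, 1.0]]
top 51.076031053028345 323.6414159275244 198.94526124192367 [[-0.013, -0.983, 0.186, 0.427], [-1.0, 0.012, -0.004, 0.037], [0.002, -0.186, -0.983, 1.105], [0.0, 0.0, 0.0, 1.0]]
0.1
```

View pics/s0.png

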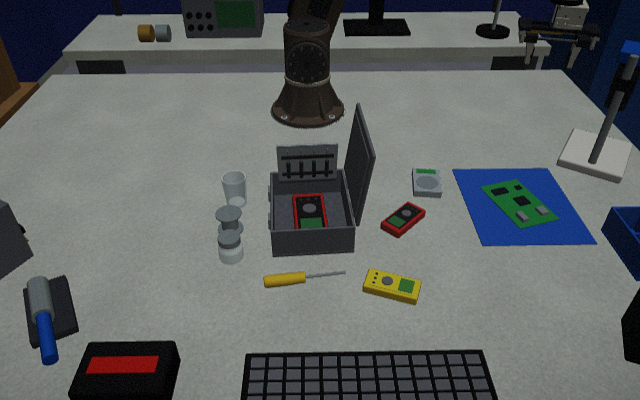

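View pics/t0.png

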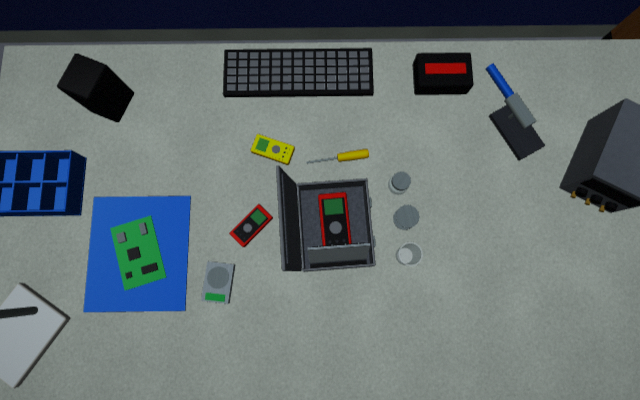

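The case lies slightly yawed. The lid stands on its +y side (top view about (287,220)), the flap is near (338,253), and the bystanders are at -y around (405,180–255). I'll measure next.

```bash
python3 - <<'E'
from h import *
dt=np.load('pics/t0_d.npy'); W=cloud('top',dt); ds=np.load('pics/s0_d.npy'); S=cloud('scene',ds)
# rim from top view, away from lid
P=W[160:285,270:380].reshape(-1,3)
r=P[(abs(P[:,2]-.075)<.004)]
print(len(r), r.min(0), r.max(0))
(c,s,a)=cv2.minAreaRect((r[:,:2]*1000).astype(np.float32)); print('rim rect',c,s,a)
# outer end wall (+x) and rim from both views
Q=S[100:260,260:380].reshape(-1,3); Q=Q[(abs(Q[:,2]-.075)<.003)&(Q[:,0]<.75)]
print(cv2.minAreaRect((Q[:,:2]*1000).astype(np.float32)),len(Q))
np.set_printoptions(precision=3,suppress=True)
# lid: high points
for nm,X in(('top',P),('scene',S[90:260,260:380].reshape(-1,3))):
    hi=X[(X[:,2]>.09)&(X[:,2]<.32)&(X[:,0]>.3)&(X[:,0]<.8)]
    print(nm,len(hi),hi.min(0),hi.max(0))
    for z in np.arange(.09,.28,.02):
        k=hi[abs(hi[:,2]-z)<.01]
        if len(k): print(round(z,2),len(k),k.min(0),k.max(0))
# bystanders by top view height
m=((W[:,:,2]>.012)&(W[:,:,2]<.12)).astype(np.uint8)
m[:, :200]=0; m[:150]=0; m[310:]=0; m[:,440:]=0
n,l,st,ce=cv2.connectedComponentsWithStats(m)
for i in range(1,n):
    if st[i,4]>40: k=W[l==i]; print(st[i],k.min(0),k.max(0))
E
```

```text
775 [ 0.44617244 -0.09077768  0.07107248] [0.67470764 0.10170662 0.07898958]
rim rect (560.59033203125, 4.8252716064453125) (220.55210876464844, 181.63209533691406) 3.331259250640869
((374.4529724121094, -5.955268859863281), (597.456298828125, 181.0436248779297), 3.67427921295166) 629
top 2736 [ 0.444 -0.068  0.09 ] [0.663 0.133 0.256]
0.09 126 [ 0.446 -0.068  0.09 ] [0.66  0.105 0.1  ]
0.11 282 [ 0.446 -0.068  0.1  ] [0.66  0.107 0.12 ]
0.13 297 [ 0.445 -0.068  0.12 ] [0.663 0.112 0.14 ]
0.15 355 [ 0.445 -0.068  0.14 ] [0.663 0.115 0.16 ]
0.17 448 [ 0.445 -0.067  0.16 ] [0.662 0.116 0.18 ]
0.19 187 [ 0.444 -0.048  0.18 ] [0.661 0.119 0.2  ]
0.21 196 [0.444 0.104 0.2  ] [0.661 0.121 0.22 ]
0.23 317 [0.444 0.107 0.22 ] [0.66  0.124 0.24 ]
0.25 528 [0.444 0.11  0.24 ] [0.661 0.133 0.256]
scene 3937 [ 0.444 -0.069  0.09 ] [0.666 0.133 0.257]
0.09 349 [ 0.462 -0.069  0.09 ] [0.665 0.111 0.1  ]
0.11 551 [ 0.461 -0.068  0.1  ] [0.666 0.115 0.12 ]
0.13 537 [ 0.458 -0.069  0.12 ] [0.665 0.117 0.14 ]
0.15 681 [ 0.461 -0.068  0.14 ] [0.665 0.12  0.16 ]
0.17 660 [ 0.457 -0.068  0.16 ] [0.665 0.123 0.18 ]
0.19 234 [ 0.459 -0.023  0.18 ] [0.666 0.126 0.2  ]
0.21 249 [0.459 0.104 0.2  ] [0.665 0.129 0.22 ]
0.23 297 [0.444 0.107 0.22 ] [0.664 0.131 0.24 ]
0.25 379 [0.447 0.11  0.24 ] [0.663 0.133 0.257]
[250 150  44  14 338] [0.732 0.114 0.012] [0.769 0.229 0.029]
[306 150  63  13 339] [ 0.734 -0.089  0.012] [0.766 0.078 0.029]
[388 171  23  23 388] [ 0.645 -0.191  0.012] [ 0.695 -0.14   0.066]
[ 293  178   83   93 2306] [ 0.446 -0.094  0.012] [0.675 0.107 0.12 ]
[ 318  192   34   54 1490] [ 0.511 -0.036  0.013] [0.648 0.047 0.046]
[229 204  43  43 871] [0.511 0.17  0.013] [0.62 0.28 0.03]
[396 204  23  24 423] [ 0.551 -0.209  0.044] [ 0.611 -0.151  0.057]
[396 241  27  25 346] [ 0.455 -0.206  0.012] [ 0.513 -0.147  0.084]
[ 201  261   34   42 1119] [0.37  0.266 0.012] [0.473 0.346 0.027]
```

```bash
cat >> h.py <<'E'
C=np.array([.5606,.0048]); A=np.radians(3.33); ex=np.array([np.cos(A),np.sin(A),0]); ey=np.array([-np.sin(A),np.cos(A),0]); ez=np.array([0,0,1.])
B=np.stack([ex,ey,ez],1)
def w(x,y,z): return np.r_[C,0]+B@np.array([x,y,z])/1000   # case mm -> world m
def case(P): return (P-np.r_[C,0])@B*1000
def down(s): y=s*ex; z=-ez; return np.stack([np.cross(y,z),y,z],1)
E
python3 - <<'E'
from h import *
np.set_printoptions(precision=1,suppress=True)
for n,f in(('top','t0_d'),('scene','s0_d')):
    P=case(cloud(n,np.load(f'pics/{f}.npy')).reshape(-1,3))
    l=P[(abs(P[:,0])<100)&(P[:,1]>80)&(P[:,1]<150)&(P[:,2]>90)&(P[:,2]<300)]
    for z in range(100,260,25):
        k=l[abs(l[:,2]-z)<6]
        if len(k): print(n,'lid z',z,len(k),np.percentile(k[:,1],[2,50,98]),k[:,0].min(),k[:,0].max())
    print('lid maxz',np.percentile(l[:,2],99), 'edge y',np.percentile(l[l[:,2]>251][:,1],[2,98]))
    g=P[(abs(P[:,1])<65)&(P[:,0]<-40)&(P[:,0]>-140)&(P[:,2]>80)&(P[:,2]<220)]
    for z in range(90,190,15):
        k=g[abs(g[:,2]-z)<6]
        if len(k): print(n,'flap z',z,len(k),np.percentile(k[:,0],[2,50,98]))
    print('flap maxz',np.percentile(g[:,2],99.5), g[:,1].min(),g[:,1].max())
for s in(1,-1):
    for p in((-150,-0,160),(-150,0,320),(-130,0,160),(-90,0,160),(15,0,62),(0,150,230),(0,150,350),(0,-70,84),(0,-70,220)):
        q=robot.ik(w(*p),down(s)); print(s,p,None if q is None else np.array(q))
E
```

```text
top lid z 100 78 [90.1 91.3 94.1] -99.9969110164673 93.39474767305542
top lid z 125 88 [93.5 94.7 97.2] -98.21016668624601 99.89083300608118
top lid z 150 90 [ 96.8  98.  100.4] -98.63022265742717 99.08331761590046
top lid z 175 101 [100.1 101.6 103.3] -99.24247812928293 99.11871004512575
top lid z 200 102 [103.9 105.  107.7] -99.79042214680116 99.590256233562
top lid z 225 109 [107.4 108.5 110.4] -98.06243048260073 99.1460717651171
top lid z 250 427 [114.  117.9 122.6] -98.75083883991732 99.85660621287279
lid maxz 254.35223246909075 edge y [115.  122.1]
top flap z 90 85 [-87.7 -85.8 -83.7]
top flap z 105 75 [-84.  -82.4 -80.7]
top flap z 120 82 [-80.5 -78.9 -77.2]
top flap z 135 86 [-77.4 -75.7 -73.8]
top flap z 150 123 [-74.3 -71.8 -57.8]
top flap z 165 90 [-70.9 -69.  -58.6]
top flap z 180 134 [-67.2 -64.8 -61.9]
flap maxz 179.76938218731524 -64.9293861783813 64.9920144812285
scene lid z 100 102 [89.9 91.2 95.1] -93.23214819656127 99.60450470281965
scene lid z 125 103 [93.2 94.6 98.3] -96.80553797236567 95.634401506749
scene lid z 150 111 [ 96.5  98.  101.6] -94.53970063677019 98.
[... 1008 characters left out ...]
, 230) [ 35.2  10.9 -12.2   0.  -66.9 148.1]
1 (0, 150, 350) [ 35.2   7.8  -0.5   0.  -81.7 148.1]
1 (0, -70, 84) [ 13.1  18.3 -23.4   0.  -48.4 170.2]
1 (0, -70, 220) [ 13.1  10.8 -13.6   0.  -65.6 170.2]
-1 (-150, 0, 160) [ 27.3  -1.8 -36.2   0.  -55.6 -24. ]
-1 (-150, 0, 320) [ 27.3  -8.6 -20.5   0.  -78.1 -24. ]
-1 (-130, 0, 160) [ 26.1   0.3 -34.1   0.  -55.5 -22.7]
-1 (-90, 0, 160) [ 24.    4.4 -29.8   0.  -55.8 -20.7]
-1 (15, 0, 62) [ 20.   20.4 -23.7   0.  -45.9 -16.7]
-1 (0, 150, 230) [ 35.2  10.9 -12.2   0.  -66.9 -31.9]
-1 (0, 150, 350) [ 35.2   7.8  -0.5   0.  -81.7 -31.9]
-1 (0, -70, 84) [ 13.1  18.3 -23.4   0.  -48.4  -9.8]
-1 (0, -70, 220) [ 13.1  10.8 -13.6   0.  -65.6  -9.8]
```

```bash
python3 - <<'E'
from h import *
np.set_printoptions(precision=1,suppress=True)
D=down(-1)
p=robot.read_position(); robot.servo_line([p[0],p[1],.36],speed=.25)
robot.move_gripper(0.0)
robot.goto(w(-112,0,330),D); robot.servo_line(w(-112,0,172),speed=.2)
print(robot.read_t(),robot.read_force())
f0=np.array(robot.read_force()); bad=False
for th in np.r_[np.arange(1.45,.1,-.1),.06,0.02,0]:
    c,s=np.cos(th),np.sin(th)
    robot.servo_line(w(-90+112*c-2.5*s-21,0,60+112*s+2.5*c),speed=.06)
    f=np.array(robot.read_force())-f0; print(round(th,2),f, end=' | ')
    if np.linalg.norm(f)>15: bad=True;break
print(robot.read_t(),bad)
save('top','t1')
E
```

```text
5.6333 [ 0.9 -0.5 -0. ]
1.45 [-0.6  0.8 -0.8] | 1.35 [-1.3  1.   0.2] | 1.25 [-2.1 -0.1  0.3] | 1.15 [-0.1  0.1 -0. ] | 1.05 [-0.4  0.6 -0.4] | 0.95 [-1.1  1.1 -0.3] | 0.85 [-0.6  1.   0.6] | 0.75 [-1.1 -0.1  0.3] | 0.65 [-1.2  1.4  0.1] | 0.55 [-1.7  0.6  0. ] | 0.45 [-1.3  1.3 -0.9] | 0.35 [-0.4  0.9 -1. ] | 0.25 [-1.4  0.  -0.3] | 0.15 [-1.3  1.  -0.1] | 0.06 [-1.6  0.2  0.1] | 0.02 [-0.6  1.  -0.2] | 0.0 [-0.9 -0.4  2.9] | 11.1333 False
```

```bash
python3 - <<'E'
from h import *
np.set_printoptions(precision=1,suppress=True)
p=np.array(robot.read_position()); print(case(p))
for i in range(1,6):
    robot.servo_line(w(1,0,62.5-i),speed=.02); robot.dwell(.15); f=np.array(robot.read_force()); print(i,f,case(np.array(robot.read_position()))[2],end=' | ')
    if f[2]>7: break
robot.servo_line(w(1,0,300),speed=.2)
p=robot.read_position()
for n,fn in(('top','t2'),('scene','s2')):
    a,d=save(n,fn); P=case(cloud(n,d).reshape(-1,3))
    g=P[(abs(P[:,1])<60)&(P[:,0]<28)&(P[:,0]>-85)&(P[:,2]>50)&(P[:,2]<190)]
    for x in range(-80,30,15):
        k=g[abs(g[:,0]-x)<7]
        if len(k): print(n,x,len(k),np.percentile(k[:,2],[2,50,98]))
print(robot.read_t())
a=cv2.imread('pics/t2.png')[130:330,230:450];b=cv2.imread('pics/s2.png')[80:280,190:410]
cv2.imwrite('pics/c2.png',cv2.resize(np.hstack([a,b]),(792,360)))
E
```

```text
[ 1.3  0.  62.8]
1 [-3.3  0.2 11.3] 62.60105816870335 | top -80 145 [58.3 62.6 66.7]
top -65 49 [58.8 61.6 65.3]
top -50 47 [58.6 62.7 67.8]
top -35 102 [58.7 61.9 66.3]
top -20 194 [58.3 62.  65.7]
top -5 185 [57.8 62.2 66.5]
top 10 83 [58.5 62.4 65.4]
top 25 34 [58.6 62.4 65.1]
scene -80 145 [60.8 63.5 66.2]
scene -65 183 [60.8 63.6 66.5]
scene -50 176 [61.  63.7 66.6]
scene -35 181 [61.1 63.5 66.5]
scene -20 189 [61.1 63.6 66.5]
scene -5 198 [60.6 63.7 66. ]
scene 10 202 [61.  63.7 65.7]
scene 25 160 [57.9 63.1 65.9]
13.025
```

View pics/c2.png

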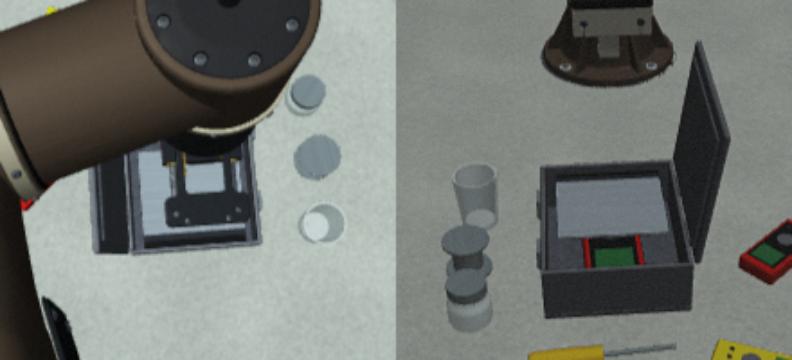

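The flap is flat (about 62.5–63.5 mm along its whole length), and the lid and bystanders haven't moved. Next is the lid.

```bash
python3 - <<'E'
from h import *
np.set_printoptions(precision=1,suppress=True)
D=down(-1)
robot.servo_line(w(0,0,350),speed=.2)
robot.servo_line(w(0,155,350),speed=.25); robot.servo_line(w(0,155,236),speed=.2)
f0=np.array(robot.read_force()); bad=False; print(robot.read_t(),f0)
for th in np.r_[np.arange(1.75,.15,-.1),.1,.06,.03,.015]:
    c,s=np.cos(th),np.sin(th)
    robot.servo_line(w(0,90-165*c+9*s+9.5,75+165*s+9*c),speed=.08 if th>.3 else .04)
    f=np.array(robot.read_force())-f0; print(round(th,2),f,end=' | ')
    if np.linalg.norm(f)>18: bad=True;break
if not bad:
    for z in np.arange(85,79,-.5):
        robot.servo_line(w(0,-65.5,z),speed=.02); robot.dwell(.1); f=np.array(robot.read_force())-f0; print(z,f[2],end=' | ')
        if f[2]>8: break
print(case(np.array(robot.read_position())),robot.read_t(),bad)
if not bad:
    robot.servo_line(w(0,-65.5,250),speed=.2)
    robot.goto(w(-60,230,330),D)
for n,fn in(('top','t3'),('scene','s3')):
    a,d=save(n,fn); P=case(cloud(n,d).reshape(-1,3))
    g=P[(abs(P[:,0])<100)&(P[:,2]>60)&(P[:,2]<300)]
    for y in range(-80,91,20):
        k=g[abs(g[:,1]-y)<7]
        if len(k): print(n,y,len(k),np.percentile(k[:,2],[2,50,98]))
print(robot.read_t())
a=cv2.imread('pics/t3.png')[130:330,230:450];b=cv2.imread('pics/s3.png')[80:280,190:410]
cv2.imwrite('pics/c3.png',cv2.resize(np.hstack([a,b]),(792,360)))
E
```

```text
14.9083 [0.2 0.1 0.5]
1.75 [-0.4  0.4 -0.8] | 1.65 [-0.8  0.9 -1.5] | 1.55 [ 0.3  0.  -1.4] | 1.45 [ 0.   0.2 -1.3] | 1.35 [-0.2  0.8 -1.2] | 1.25 [-0.   0.4 -0.6] | 1.15 [-0.3  1.2 -0. ] | 1.05 [-0.7  0.7 -0.7] | 0.95 [-0.3 -0.3 -0.6] | 0.85 [ 0.1  0.4 -0.9] | 0.75 [-0.5 -0.   0.5] | 0.65 [ 0.1 -0.1 -0.8] | 0.55 [ 0.4 -0.6 -0.3] | 0.45 [-0.6 -0.8  1.1] | 0.35 [-1.   0.5 -1.4] | 0.25 [-0.6  0.6 -0.8] | 0.1 [ 0.7 -0.2 -1.2] | 0.06 [-0.5  0.1  0.1] | 0.03 [-0.8  0.6 -1.3] | 0.02 [-0.9 -0.7 -0.7] | 85.0 -0.21230496359986972 | 84.5 -0.13493478615796461 | 84.0 -0.9578833182881066 | 83.5 -0.5651631919149527 | 83.0 4.29962187144557 | 82.5 8.58127060679017 | [  0.1 -65.5  83.2] 24.5667 False
top -80 457 [79.2 82.6 86.5]
top -60 448 [79.4 82.9 86.7]
top -40 456 [78.6 83.  87.1]
top -20 455 [78.9 83.  86.9]
top 0 461 [78.8 82.8 87.5]
top 20 457 [78.7 82.9 86.5]
top 40 459 [78.9 82.9 87.2]
top 60 461 [79.  82.9 87. ]
top 80 457 [79.1 82.7 86.6]
scene -80 345 [81.5 83.8 86.5]
scene -60 334 [81.5 84.2 87.3]
scene -40 339 [81.5 84.3 87.5]
scene -20 337 [81.5 84.2 87.4]
scene 0 338 [81.7 84.4 87.7]
scene 20 336 [81.3 84.4 87.8]
scene 40 335 [81.5 84.5 87.4]
scene 60 331 [81.9 84.5 87.7]
scene 80 329 [81.5 84.1 86.9]
26.8417
```

View pics/c3.png

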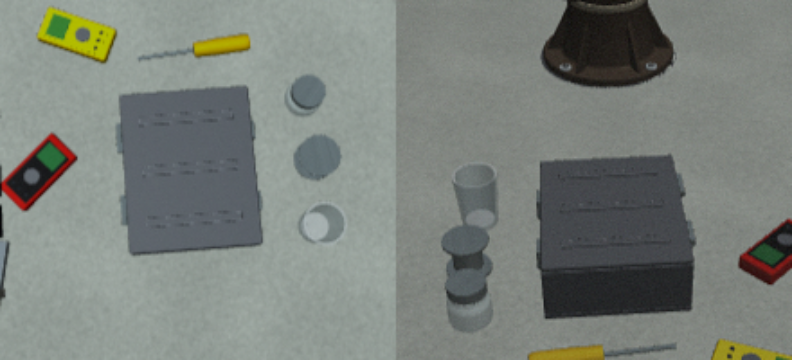

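The lid is shut and level, the bystanders are where they were, and the arm is clear of the case.

```bash
python3 -c "
from h import *
print(robot.read_position(),robot.read_force(),np.abs(robot.read_qvel()).max()); robot.job_done()"
```

```text
[0.48768641 0.22983473 0.32941452] [0.60231327 0.32639187 0.20077279] 0.2307943789996095
the job is handed in; nothing more can be done
```

The case is packed up and the job is handed in: the flap is folded flat over the meter and the lid is fully shut. I used only the closed fingertips, pushing the flap first and then the lid.

- **Flap:** the depth readings put it level at about 62–64 mm along its whole length (62.5 mm expected). The highest force I read was about 11 N, pressing briefly against its stop.
- **Lid:** its outer face reads level at about 83–84 mm (83 mm expected). I swung it at 0.08 m/s, slowing to 0.02 m/s at the end. The highest force I read was about 9 N, at the end stop.
- **Surroundings:** the spool, jar, glass and driver look unmoved in the before and after pictures. I compared those by eye and did not re-measure their positions. I did not look for the drive in the after pictures.
- **Meter:** once the flap was down, its visible end looked in place. It can't be seen with the lid shut.
- **Finish:** the arm stopped well clear of the case with no contact force, at about 27 s on the robot's clock.

No check failed. The two cameras differ by about 1.5 mm in height, which is within their calibration.

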